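Clamp a coated glass plate in the tester stage

ROBOT

A 6-joint arm with a two-finger parallel gripper is mounted at the origin on a cart in front of the work surface, level with it; the furniture and walls round the work are solid. World frame = base frame: x ahead of the robot, y to its left, z up, the work surface at z = 0. Lengths are in m, angles in rad, forces in N, time in s.
With the tool pointing down it reaches from about 0.375 to 0.925 m from the base axis. Payload 5.7 kg.
Tool frame: the origin (TCP) lies at the very end of the fingers, on their centre line; the grasp point (between the pads) lies 19 mm behind it; z points along the fingers, y is the line along which they close (so a half turn about z gives the same grasp; the last joint's range is limited). The gripper opens to 85 mm and grips with 20 to 120 N. Pads are 22 mm wide; open, the fingers measure 114 mm over their backs; the gripper's body (76 mm by 85 mm) begins 54 mm behind the grasp point. The pads swing forward as they close: fully open they stand 13 mm farther back than shut.
Start: joints at [-1.421, 0.359, 1.51, -0, 1.272, -0.115], TCP at [0.157, -0.579, 0.231] pointing down, gripper open.
Joint ranges: [-2.97, 2.97], [-1.01, 2.36], [0.21, 2.38], [-0.96, 4.11], [0.2, 2.71], [-2.98, 2.98]. Speed limits (rad/s): [2.39, 2.39, 3.14, 3.14, 3.14, 3.14].

INTERFACE

Orientations are given as a 3x3 rotation matrix whose columns are the frame's x, y, z axes.
In Python, from bench import status, vision, env gives the robot as it stands.
- The arm moves only by the tool apply_moves, never from a script. Its argument "motion" is a list of rows, each an object of numbers: "dx", "dy", "dz": the shift along the tool's x, y, z in m; "turn": the turn about the tool's z in rad. A call has 1 to 20 rows; each row is the pose to reach, as a shift and turn from the pose commanded when the call began, along the tool's axes at that moment; what a row does not reach only later rows make up. A row lasts 1/10 s, in which the tool goes at most 50 mm and 8.59 degrees, less where a joint would pass 70% of its speed; a pose out of reach is approached as far as the arm can. A call with a gripper value outside its range is refused whole. "grip" is the opening, from 0 (shut) to 1 (fully open), set as the call begins (left out, the last holds). The fingers move at their own pace and stop on an object; "newtons" is the grip in N (left out, the last holds). Time passes only in rows, so rows that repeat a pose let the fingers close. It gives the time, the measured TCP pose, the force, the opening and the grip force at its end, in the units of the state.
- status.observe(): the state, without advancing time (a new reading comes with each control period).
- vision.capture(name): name is "scene" or "top" or "wrist"; returns a dict with "pixels" (384x512x3 uint8, red, green, blue), "z_map" (384x512 float32, m along the optical axis (not along the pixel's ray), 0 where there is no reading), "intrinsics" (3x3 intrinsics, pixels), "extrinsics" (4x4, takes a point from world to camera coordinates); the wrist camera has in their place "T_tool_cam" (4x4, takes a point from camera to tool coordinates, whose origin is the TCP and whose axes are the flange's). Camera axes: x right, y down, z forward; pixel columns grow to the right and rows downward; lengths in m; the calibration is good to about 2 mm. A picture is of the moment at which its call begins: read the wrist's pose just before it.
- env.close_job(): hands the job in; it is judged then, once.
The state is a dict: "clock": time; "qpos": joint angles; "qd": joint speeds; "joint_efforts": joint torques, N m; "ee_pos": TCP position; "orientation": TCP orientation; "wrist_force": force on the tool from outside, world axes, zero at the start; "moment": the same for the moment, N m; "opening": finger opening in m; "grasp_force": force on a finger pad.
Only numpy, scipy, OpenCV 4.12 (cv2) and the standard library are available. Lean on these libraries where they do the work, as an engineer would, in place of code of your own. Each camera call takes 0.05 s, during which the arm holds its last target. There are 200 camera calls.

TASK

The film on the longer of the two glass plates on the wire rack is dry and goes to the scratch test: carry that plate by its edges, letting nothing touch the coating, and lay it coating up and flat on the plate clamp's bed with one end fully home under the fixed lip, feeling for the stop rather than forcing it, since the glass chips. Then turn the cam's wing the whole half turn clockwise, so that its hook draws the jaw tight onto the plate's other end. Leave the short plate and everything else where it is.

Things in the scene. Friction and masses are not known exactly. Their poses are not given: they have to be found in the camera images.
- plate: Long glass plate, 110 x 56 x 5 mm (x, y, z), about 0.1 kg, coating up. Origin: centre of its underside. Fits the clamp either way round. Starts on the wire rack, underside 30 mm over the worktop, on two 6 mm rods that cross under it 29 mm either side of its middle; between them both long edges are free down to the worktop. 40 mm gap to the short plate, which lies left or right of it.
- coating: Off-white coating on the long plate's top, 84 x 48 x 1.5 mm: 13 mm of glass is bare at each end, 4 mm along each side. Same origin as the plate. Nothing may touch it. The glass chips if it is pressed on, or pried under, parts of the clamp with more than 45 N.
- bare_plate: Short bare glass plate, 80 x 56 x 5 mm; stays on the rack. Origin: centre of its underside.
- clamp_base: Fixed base rail of the plate clamp, 60 mm wide, 12 mm high. Origin on the worktop; x runs from the cam (near the robot) to the jaw (far). The aluminium stage on it (84 mm wide, top z = 22 mm) carries bed, stop, jaw and cam as one; it is locked with an UNMEASURED shift of up to 12 mm either way along x: find it by touch or sight. Once the plate is home its x tells the shift.
- seat (a point): Centre of the seated plate's underside if the stage's shift were 0 (a point of the base; the real one lies up to 12 mm off along x). Bed: from the stop to 97 mm from it, 42 mm wide, top z = 42 mm, so the plate's long edges overhang it by 7 mm with 20 mm free below them.
- fixed_lip (a point): Middle of the fixed lip's lower front edge at shift 0, 8.5 mm above the bed. The lip is 78 mm wide, 4.5 mm thick; the upright stop face lies 6 mm behind its edge (towards the cam). Cheeks at y = +-30 mm beside the plate's end, flaring to +-34 mm 17 mm in front of the edge. The end must be dipped under the lip, tilted 8 to 18 degrees, far end up: level, it does not pass between the lips.
- jaw_lip (a point): Middle of the open jaw's lower lip edge at shift 0: 60 mm wide, same heights as the fixed lip; the jaw's face is 6 mm behind it (63.5 mm from seat). A plate lowered level clears this lip only if its other end is within 2.5 mm of the stop. The cam draws the jaw 12 mm towards the stop, evenly over its half turn; it bears on the plate on springs through the last 3.5 mm.
- wing (a point): Centre of the black wing on the cam's upright axis at shift 0, 112 mm from seat towards the cam. Wing: bar 50 x 10 mm, z = 42.5 to 63.5 mm, lying along y of the clamp at cam angle 0, on a steel disc 40 mm across, top z = 42.5 mm. The hook sweeps 42 mm round the axis at z = 31 to 39 mm; the stop and its lip (top z = 55 mm) stand 45 mm from the axis, screw heads 1.5 mm higher.
- cam (a joint): Angle of the cam, rad: 0 to 0.3 at the start, grows clockwise seen from above, hard stop at 3.14 (fully locked). Friction about 0.12 N m, about 0.2 N m to turn it against the jaw's springs; it stays where it is left.
- timer: Laboratory timer, 62 x 62 x 18 mm, in front of the rack; a bystander. Origin: centre of its underside.
- weight_200g: Brass weight, 30 mm across, 46 mm tall, behind the clamp; a bystander. Origin: centre of its underside.
- weight_100g: Brass weight, 24 mm across, 39 mm tall, behind the clamp; a bystander. Origin: centre of its underside.
- petri_dish: Covered dish, 62 mm across, 14 mm tall, behind the rack; a bystander. Origin: centre of its underside.
- vial_1: Capped vial, 27 mm across, 55 mm tall, behind the rack; a bystander. Origin: centre of its underside.

How it is judged:
By the outcome, as a careful person would: the job done as asked, in the order asked, and still so for the second after the job is handed in, with the robot touching nothing.
It also fails if it takes over 72 s, if anything falls off the work surface, if the arm or the gripper's body presses on something with over 40 N, if the wrist force passes 120 N, or if a joint passes its speed limit or range.

## Working session

There is one attempt and no reset: what is moved stays moved. The work goes in short steps, Python scripts to look and compute and a tool call to move; the robot and the scene stay as the last step left them, time stands still between calls to the robot, and variables do not carry over. Pictures are saved under pics/ and viewed, at most 10 in all, crops included, and the job is handed in when it is done.

Besides the shell and the picture viewer there is one more tool, called after ">>>" by a JSON object that holds its "fn" and its "kwargs". apply_moves: Moves the arm, as the interface text tells. Its arguments: {"type":"object","properties":{"motion":{"type":"array","items":{"type":"object","properties":{"dx":{"type":"number"},"dy":{"type":"number"},"dz":{"type":"number"},"turn":{"type":"number"}}}},"grip":{"type":"number"},"newtons":{"type":"number"}},"required":["motion"]}

```bash
ls; mkdir -p pics
cat > h.py <<'E'
import numpy as np, cv2
from bench import status, vision, env
def snap(n,f=None):
    s=status.observe(); c=vision.capture(n)
    if n=="wrist":
        T=np.eye(4);T[:3,:3]=np.array(s["orientation"]);T[:3,3]=s["ee_pos"]
        c["E"]=np.linalg.inv(T@np.array(c["T_tool_cam"]))
    else: c["E"]=np.array(c["extrinsics"])
    if f: cv2.imwrite("pics/"+f,c["pixels"][:,:,::-1])
    return c
def ray(c,uv,z):
    uv=np.atleast_2d(np.array(uv,float)); K=np.array(c["intrinsics"]);W=np.linalg.inv(c["E"])
    d=np.c_[uv,np.ones(len(uv))]@np.linalg.inv(K).T@W[:3,:3].T; o=W[:3,3]
    return o+d*((z-o[2])/d[:,2])[:,None]
def cloud(c):
    K=np.array(c["intrinsics"]);W=np.linalg.inv(c["E"]);z=c["z_map"]
    v,u=np.indices(z.shape);p=np.stack([(u-K[0,2])/K[0,0]*z,(v-K[1,2])/K[1,1]*z,z],-1)
    return p@W[:3,:3].T+W[:3,3]
E
python3 - <<'E'
from h import *
s=status.observe();print({k:np.round(v,3).tolist() for k,v in s.items()})
a=snap("top","top.png");b=snap("scene","scene.png")
np.savez("t0.npz",**{k:a[k] for k in("pixels","z_map","intrinsics","E")})
print(np.linalg.inv(a["E"]).round(3));print(snap("wrist")["T_tool_cam"])
E
```

```text
pics
{'clock': 0.0, 'qpos': [-1.421, 0.36, 1.511, -0.0, 1.273, -0.115], 'qd': [-0.001, -0.001, -0.001, -0.0, 0.0, -0.002], 'joint_efforts': [0.002, -52.762, -27.862, 0.0, 0.014, 0.0], 'ee_pos': [0.157, -0.578, 0.23], 'orientation': [[0.965, 0.262, -0.0], [0.262, -0.965, 0.002], [0.0, -0.002, -1.0]], 'wrist_force': [0.41, 0.002, -0.766], 'moment': [-0.061, 0.011, 0.032], 'grasp_force': 0.0, 'opening': 0.086}
[[ 3.00e-03 -9.86e-01  1.67e-01  4.09e-01]
 [-1.00e+00 -1.00e-03  1.60e-02 -2.01e-01]
 [-1.60e-02 -1.67e-01 -9.86e-01  1.10e+00]
 [ 0.00e+00  0.00e+00  0.00e+00  1.00e+00]]
[[-9.15468799e-05 -9.59740399e-01 -2.80888515e-01  7.15237210e-02]
 [ 9.99999834e-01 -2.47468028e-04  5.19630357e-04 -1.43059236e-03]
 [-5.68221173e-04 -2.80888421e-01  9.59740263e-01 -1.42181469e-01]
 [ 0.00000000e+00  0.00000000e+00  0.00000000e+00  1.00000000e+00]]
```

View pics/top.png

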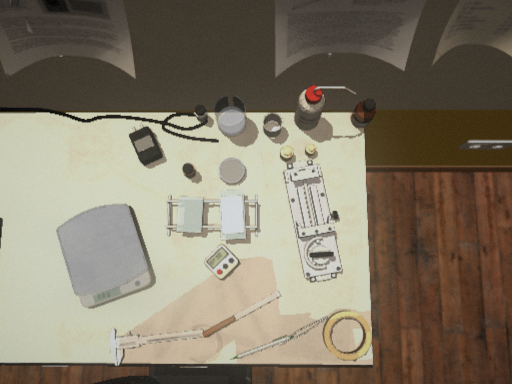

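View pics/scene.png

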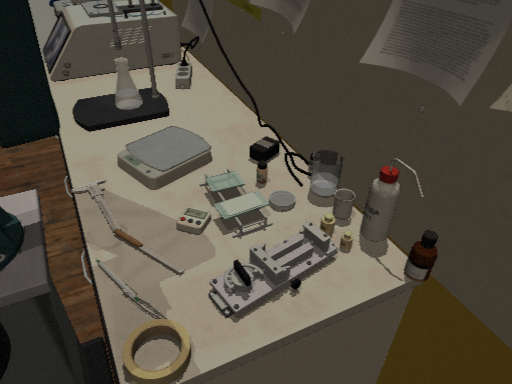

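The top view shows the long coated plate at about (233,215), the short plate at (190,215), and the clamp running from (320,270) to (300,170), with its wing at (320,253). The tool can't tilt, so I'll tilt the plate in the grip by pressing one end on the jaw's lip.

Run:
```python
from h import *
c=dict(np.load("t0.npz"));P=cloud(c);img=c["pixels"];hsv=cv2.cvtColor(img,cv2.COLOR_RGB2HSV)
def box(u0,u1,v0,v1,z0,z1,zp,name):
    m=np.zeros(P.shape[:2],bool);m[v0:v1,u0:u1]=1
    m&=(P[...,2]>z0)&(P[...,2]<z1)
    v,u=np.nonzero(m)
    if len(u)<5: print(name,len(u));return
    X=ray(c,np.c_[u,v],zp)[:,:2].astype(np.float32)
    r=cv2.minAreaRect(X*1000);print(name,len(u),np.round(r[0],1),np.round(r[1],1),round(r[2],1),"med z",np.median(P[...,2][m]).round(4))
box(215,250,185,250,.028,.045,.0355,"plate")
box(172,208,185,245,.028,.045,.035,"short")
box(280,345,150,285,.015,.03,.022,"stage")
box(280,345,150,285,.007,.09,.03,"clampall")
box(300,345,235,275,.058,.08,.0635,"wing")
box(280,345,150,235,.048,.08,.055,"lips")
box(205,245,240,285,.01,.03,.018,"timer")
for z in [(187,u) for u in (150,)]: pass
print(P[215,225:245,2].round(3)); 
cv2.imwrite("pics/crop.png",cv2.resize(img[140:290,155:355,::-1],None,fx=4,fy=4,interpolation=cv2.INTER_CUBIC))
```

```text
plate 1274 [ 552.6 -142.8] [109.9  76. ] 0.2 med z 0.0363
short 946 [552.3 -48. ] [79.5 78.5] 1.0 med z 0.0353
stage 2415 [ 560.3 -326.3] [295.7 100.9] 10.8 med z 0.0224
clampall 4577 [ 562.8 -337.2] [303.4 124.8] 10.6 med z 0.0249
wing 111 [ 463. -336.] [ 9.8 49.3] 3.9 med z 0.0629
lips 576 [ 603.  -310.4] [194.9  78.3] 10.4 med z 0.0552
timer 710 [ 448.  -118.7] [60.  59.2] 45.4 med z 0.0166
[0.038 0.035 0.039 0.038 0.032 0.039 0.037 0.039 0.035 0.036 0.041 0.035
 0.036 0.035 0.038 0.033 0.037 0.032 0.036 0.035]
```

View pics/crop.png

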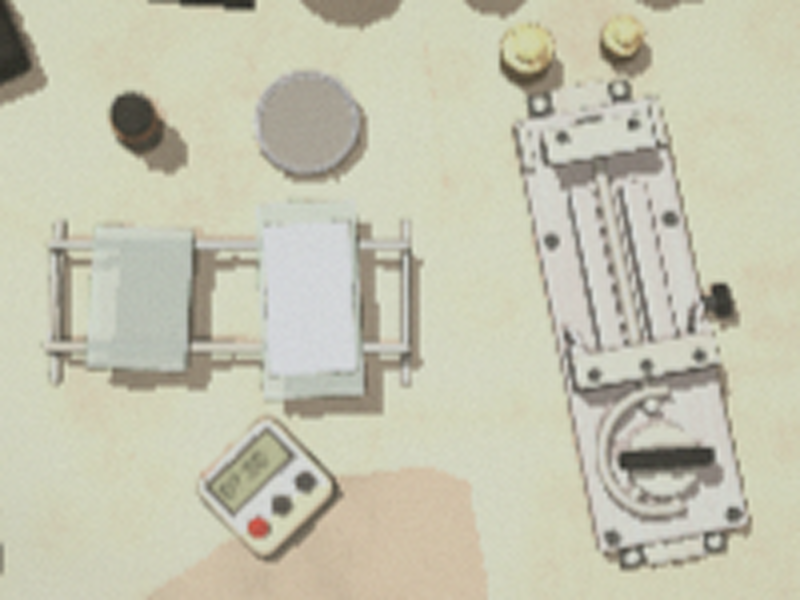

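The crop shows the plate lying nearly along world x, with the clamp yawed about 10.5° and its wing turned about 0.1 rad. Next I go above the plate for a close look.

>>> {"fn": "apply_moves", "kwargs": {"motion": [{"dx": 0.04, "dy": -0.025, "dz": 0.006, "turn": 0.02}, {"dx": 0.08, "dy": -0.051, "dz": 0.013, "turn": 0.04}, {"dx": 0.12, "dy": -0.077, "dz": 0.02, "turn": 0.06}, {"dx": 0.16, "dy": -0.102, "dz": 0.026, "turn": 0.08}, {"dx": 0.2, "dy": -0.128, "dz": 0.032, "turn": 0.1}, {"dx": 0.24, "dy": -0.154, "dz": 0.039, "turn": 0.13}, {"dx": 0.28, "dy": -0.179, "dz": 0.045, "turn": 0.15}, {"dx": 0.32, "dy": -0.205, "dz": 0.052, "turn": 0.17}, {"dx": 0.36, "dy": -0.23, "dz": 0.058, "turn": 0.19}, {"dx": 0.4, "dy": -0.256, "dz": 0.065, "turn": 0.21}, {"dx": 0.44, "dy": -0.282, "dz": 0.071, "turn": 0.23}, {"dx": 0.48, "dy": -0.307, "dz": 0.077, "turn": 0.25}, {"dx": 0.495, "dy": -0.317, "dz": 0.08, "turn": 0.265}, {"dx": 0.495, "dy": -0.317, "dz": 0.08, "turn": 0.265}, {"dx": 0.495, "dy": -0.317, "dz": 0.08, "turn": 0.265}], "grip": 1}}

```text
clock: 1.65
ee_pos: [0.5513, -0.1434, 0.1509]
orientation: [[1.0, 0.001, -0.001], [0.001, -1.0, 0.0], [-0.001, -0.0, -1.0]]
wrist_force: [-0.2, 0.2, -1.2]
opening: 0.0852
grasp_force: 0.0
```

Run:
```python
from h import *
s=status.observe();print(s["ee_pos"],s["qpos"],s["wrist_force"])
c=snap("wrist","w1.png");np.savez("w1.npz",**{k:c[k] for k in("pixels","z_map","intrinsics","E")})
```

```text
[ 0.55130348 -0.14341838  0.15093356] [-3.75459265e-01  4.00836022e-01  1.66746662e+00 -5.03041743e-04
  1.07448244e+00  1.19421209e+00] [-0.19604295  0.17351681 -1.22286973]
```

View pics/w1.png

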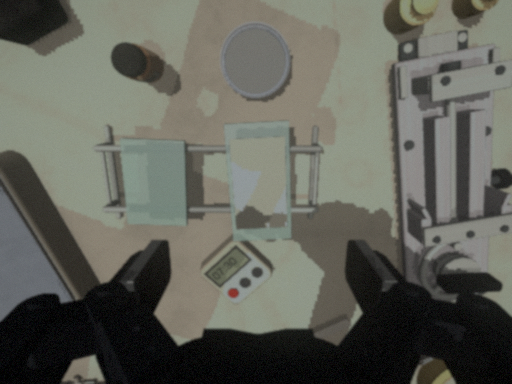

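The wrist view shows the plate with corners near (225,123), (290,121), (292,238) and (231,240).

Run:
```python
from h import *
c=dict(np.load("w1.npz"))
q=ray(c,[(225,123),(290,121),(292,238),(231,240)],.035);print(q.round(4))
P=cloud(c);m=(P[...,2]>.031)&(P[...,2]<.045);m[:,:215]=0;m[:,300:]=0;m[:110]=0;m[246:]=0
m=cv2.morphologyEx(m.astype(np.uint8),cv2.MORPH_OPEN,np.ones((15,15)))
v,u=np.nonzero(m);X=P[v,u,:2].astype(np.float32)*1000;r=cv2.minAreaRect(X);print(r,len(u),np.median(P[v,u,2]))
# straight edges by gradient: Lsd
g=cv2.cvtColor(c["pixels"],cv2.COLOR_RGB2GRAY)
L=cv2.createLineSegmentDetector().detect(g)[0][:,0]
for a in L:
    if np.hypot(a[2]-a[0],a[3]-a[1])>35 and 215<min(a[0],a[2]) and max(a[0],a[2])<300 and 110<min(a[1],a[3]) and max(a[1],a[3])<246:
        w=ray(c,a.reshape(2,2),.035)[:,:2];d=w[1]-w[0];print(a.round(),w.round(4).tolist(),np.degrees(np.arctan2(d[1],d[0])).round(1))
# clamp lip
m=(P[...,2]>.05)&(P[...,2]<.06);m[:,:400]=0
v,u=np.nonzero(m);X=P[v,u,:2].astype(np.float32)*1000;print(cv2.minAreaRect(X),len(u))
```

```text
[[ 0.6067 -0.1143  0.035 ]
 [ 0.6084 -0.1695  0.035 ]
 [ 0.4999 -0.1749  0.035 ]
 [ 0.4977 -0.1168  0.035 ]]
((552.4312133789062, -143.36956787109375), (109.53707885742188, 55.99909591674805), 3.056941509246826) 6423 0.0358005522034443
[290. 186. 289. 147.] [[0.5515, -0.171], [0.5865, -0.1692]] 2.9
((556.2657470703125, -318.6129150390625), (189.1011199951172, 78.00981140136719), 10.693368911743164) 4658
```

Run:
```python
from h import *
c=dict(np.load("w1.npz"));P=cloud(c)
for v in (165,175,185,195):
    print(v,[(u,(P[v,u,1]*1000).round(),(P[v,u,2]*1000).round()) for u in range(288,324,2)])
print((ray(c,[(310,175),(318,175)],.025)).round(4))
```

```text
165 [(288, np.float64(-169.0), np.float64(34.0)), (290, np.float64(-175.0), np.float64(-0.0)), (292, np.float64(-177.0), np.float64(-2.0)), (294, np.float64(-179.0), np.float64(-1.0)), (296, np.float64(-181.0), np.float64(-1.0)), (298, np.float64(-183.0), np.float64(0.0)), (300, np.float64(-185.0), np.float64(-1.0)), (302, np.float64(-187.0), np.float64(1.0)), (304, np.float64(-189.0), np.float64(-1.0)), (306, np.float64(-191.0), np.float64(-1.0)), (308, np.float64(-193.0), np.float64(-0.0)), (310, np.float64(-194.0), np.float64(3.0)), (312, np.float64(-196.0), np.float64(4.0)), (314, np.float64(-195.0), np.float64(18.0)), (316, np.float64(-197.0), np.float64(21.0)), (318, np.float64(-203.0), np.float64(0.0)), (320, np.float64(-204.0), np.float64(1.0)), (322, np.float64(-207.0), np.float64(-0.0))]
175 [(288, np.float64(-169.0), np.float64(35.0)), (290, np.float64(-175.0), np.float64(-0.0)), (292, np.float64(-177.0), np.float64(-0.0)), (294, np.float64(-179.0), np.float64(-0.0)), (296, np.float64(-181.0), np.float64(-1.0)), (298, np.float64(-183.0), np.float64(1.0)), (300, np.float64(
[... 1492 characters left out ...]
np.float64(0.0)), (296, np.float64(-182.0), np.float64(0.0)), (298, np.float64(-184.0), np.float64(-2.0)), (300, np.float64(-186.0), np.float64(-1.0)), (302, np.float64(-188.0), np.float64(-1.0)), (304, np.float64(-190.0), np.float64(-1.0)), (306, np.float64(-192.0), np.float64(-0.0)), (308, np.float64(-195.0), np.float64(-1.0)), (310, np.float64(-196.0), np.float64(4.0)), (312, np.float64(-195.0), np.float64(18.0)), (314, np.float64(-197.0), np.float64(19.0)), (316, np.float64(-199.0), np.float64(19.0)), (318, np.float64(-205.0), np.float64(-1.0)), (320, np.float64(-207.0), np.float64(-1.0)), (322, np.float64(-209.0), np.float64(-1.0))]
[[ 0.559  -0.1907  0.025 ]
 [ 0.559  -0.1981  0.025 ]]
```

>>> {"fn": "apply_moves", "kwargs": {"motion": [{"dx": 0.001, "turn": -0.05}, {"dx": 0.001, "turn": -0.05}, {"dx": 0.001, "turn": -0.05}, {"dx": 0.001, "turn": -0.05}, {"dx": 0.001, "dz": 0.03, "turn": -0.05}, {"dx": 0.001, "dz": 0.06, "turn": -0.05}, {"dx": 0.001, "dz": 0.08, "turn": -0.05}, {"dx": 0.001, "dz": 0.095, "turn": -0.05}, {"dx": 0.001, "dz": 0.11, "turn": -0.05}, {"dx": 0.001, "dz": 0.12, "turn": -0.05}, {"dx": 0.001, "dz": 0.13, "turn": -0.05}, {"dx": 0.001, "dz": 0.14, "turn": -0.05}, {"dx": 0.001, "dz": 0.14, "turn": -0.05}, {"dx": 0.001, "dz": 0.14, "turn": -0.05}], "grip": 0.78}}

```text
invalid input at $.motion[0]: expected keys dx, dy, dz, turn
```

>>> {"fn": "apply_moves", "kwargs": {"motion": [{}, {}, {}, {}, {}, {}, {}, {}], "grip": 0.6, "newtons": 20}}

```text
invalid input at $.motion[0]: expected keys dx, dy, dz, turn
```

>>> {"fn": "apply_moves", "kwargs": {"motion": [{"dx": 0.001, "dy": 0, "dz": 0, "turn": -0.05}, {"dx": 0.001, "dy": 0, "dz": 0, "turn": -0.05}, {"dx": 0.001, "dy": 0, "dz": 0, "turn": -0.05}, {"dx": 0.001, "dy": 0, "dz": 0.03, "turn": -0.05}, {"dx": 0.001, "dy": 0, "dz": 0.06, "turn": -0.05}, {"dx": 0.001, "dy": 0, "dz": 0.08, "turn": -0.05}, {"dx": 0.001, "dy": 0, "dz": 0.095, "turn": -0.05}, {"dx": 0.001, "dy": 0, "dz": 0.11, "turn": -0.05}, {"dx": 0.001, "dy": 0, "dz": 0.12, "turn": -0.05}, {"dx": 0.001, "dy": 0, "dz": 0.13, "turn": -0.05}, {"dx": 0.001, "dy": 0, "dz": 0.14, "turn": -0.05}, {"dx": 0.001, "dy": 0, "dz": 0.14, "turn": -0.05}], "grip": 0.78}}

```text
clock: 2.9
ee_pos: [0.552, -0.1434, 0.0102]
orientation: [[0.999, 0.049, -0.002], [0.049, -0.999, 0.001], [-0.002, -0.001, -1.0]]
wrist_force: [-0.7, 0.2, -0.1]
opening: 0.0664
grasp_force: 0.0
```

>>> {"fn": "apply_moves", "kwargs": {"motion": [{"dx": 0.001, "dy": 0, "dz": 0, "turn": 0}, {"dx": 0.001, "dy": 0, "dz": 0, "turn": 0}, {"dx": 0.001, "dy": 0, "dz": 0, "turn": 0}, {"dx": 0.001, "dy": 0, "dz": 0, "turn": 0}, {"dx": 0.001, "dy": 0, "dz": 0, "turn": 0}, {"dx": 0.001, "dy": 0, "dz": 0, "turn": 0}], "grip": 0.5, "newtons": 25}}

```text
clock: 3.5
ee_pos: [0.5539, -0.1435, 0.0114]
orientation: [[0.999, 0.05, 0.0], [0.05, -0.999, 0.0], [0.0, -0.0, -1.0]]
wrist_force: [-0.4, -0.8, -1.2]
opening: 0.0551
grasp_force: 26.7
```

>>> {"fn": "apply_moves", "kwargs": {"motion": [{"dx": 0, "dy": 0, "dz": -0.01, "turn": 0}, {"dx": 0, "dy": 0, "dz": -0.03, "turn": 0}, {"dx": 0, "dy": 0, "dz": -0.06, "turn": 0}, {"dx": 0, "dy": 0, "dz": -0.09, "turn": 0}, {"dx": 0.003, "dy": 0.003, "dz": -0.11, "turn": 0.06}, {"dx": 0.009, "dy": 0.011, "dz": -0.11, "turn": 0.18}, {"dx": 0.015, "dy": 0.019, "dz": -0.11, "turn": 0.3}, {"dx": 0.021, "dy": 0.027, "dz": -0.11, "turn": 0.42}, {"dx": 0.027, "dy": 0.034, "dz": -0.11, "turn": 0.54}, {"dx": 0.033, "dy": 0.041, "dz": -0.11, "turn": 0.66}, {"dx": 0.039, "dy": 0.049, "dz": -0.11, "turn": 0.78}, {"dx": 0.045, "dy": 0.056, "dz": -0.11, "turn": 0.9}, {"dx": 0.051, "dy": 0.063, "dz": -0.11, "turn": 1.02}, {"dx": 0.057, "dy": 0.071, "dz": -0.11, "turn": 1.14}, {"dx": 0.063, "dy": 0.079, "dz": -0.11, "turn": 1.26}, {"dx": 0.068, "dy": 0.085, "dz": -0.11, "turn": 1.38}, {"dx": 0.0694, "dy": 0.087, "dz": -0.11, "turn": 1.436}, {"dx": 0.0694, "dy": 0.087, "dz": -0.11, "turn": 1.436}, {"dx": 0.0694, "dy": 0.087, "dz": -0.11, "turn": 1.436}]}}

```text
clock: 5.4
ee_pos: [0.6272, -0.2268, 0.1217]
orientation: [[0.185, -0.983, -0.0], [-0.983, -0.185, 0.0], [-0.0, 0.0, -1.0]]
wrist_force: [-0.1, 0.6, -2.1]
opening: 0.0549
grasp_force: 26.9
```

Run:
```python
from h import *
s=status.observe();print(s["ee_pos"],s["qpos"],s["wrist_force"])
c=snap("wrist","w2.png");np.savez("w2.npz",**{k:c[k] for k in("pixels","z_map","intrinsics","E")})
snap("scene","s2.png")
a=cv2.imread("pics/w2.png");b=cv2.imread("pics/s2.png")[150:342,190:446]
cv2.imwrite("pics/c2.png",np.hstack([cv2.resize(a,(400,300)),cv2.resize(b,(400,300))]))
```

```text
[ 0.62723631 -0.2267918   0.12167471] [-4.50505237e-01  5.56761412e-01  1.46784704e+00  1.41322716e-04
  1.11711443e+00  2.50477757e+00] [-0.1054216   0.57038519 -2.14172174]
```

View pics/c2.png

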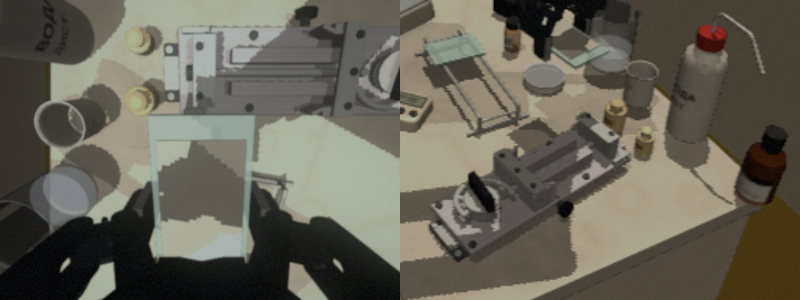

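The left half (wrist) shows the plate held, its bare end at about (150–255, 115–139), with the jaw block at about (180–215, 30–108). Now measuring the plate's place in the tool and the jaw.

Run:
```python
from h import *
c=dict(np.load("w2.npz"));P=cloud(c);s=status.observe();T=np.array(s["orientation"]);t=np.array(s["ee_pos"])
a=np.array([np.cos(np.radians(10.6)),np.sin(np.radians(10.6))]);l=np.array([-a[1],a[0]]);S=np.array([.5731,-.3158])
v,u=np.nonzero((P[...,2]>.125)&(P[...,2]<.16)); Q=(P[v,u]-t)@T
k=(abs(Q[:,1])<.026)&(Q[:,0]>.0)
print("plate tool x max,z pct",np.percentile(Q[k,0],[50,98,99.9]),np.percentile(Q[k,2],[5,50,95]), "end y",np.percentile(Q[(Q[:,0]>.045)][:,1],[1,99]))
m=(P[...,2]>.049)&(P[...,2]<.062);v,u=np.nonzero(m);R=(P[v,u,:2]-S);X=np.c_[R@a,R@l]*1000
for lo,hi in((-80,-30),(30,140)):
    k=(X[:,0]>lo)&(X[:,0]<hi)&(abs(X[:,1])<45);k2=X[k]
    if len(k2): print(len(k2),"x",np.percentile(k2[:,0],[1,5,50,95,99]).round(1),"y",np.percentile(k2[:,1],[1,99]).round(1),"rect",cv2.minAreaRect(k2.astype(np.float32)))
    z=P[v,u,2][k]; print(np.histogram(k2[:,0],bins=10),np.median(z))
m=(P[...,2]>.036)&(P[...,2]<.047);v,u=np.nonzero(m);R=(P[v,u,:2]-S);X=np.c_[R@a,R@l]*1000
k=(X[:,0]>-45)&(X[:,0]<55)&(abs(X[:,1])<45);print("bed",np.percentile(X[k,0],[1,99]),np.percentile(X[k,1],[1,99]))
```

```text
plate tool x max,z pct [0.02957153 0.05309029 0.05372754] [-0.02564566 -0.02446295 -0.02261233] end y [-0.02780173  0.02674421]
4083 x [-65.9 -64.9 -54.9 -41.6 -33.4] y [-39.   37.4] rect ((-48.77184295654297, -0.6410293579101562), (36.036624908447266, 77.96421813964844), 0.05746922641992569)
(array([487, 639, 712, 667, 753, 477, 144,  80,  69,  55]), array([-66.7772906 , -63.17128042, -59.56527024, -55.95926005,
       -52.35324987, -48.74723969, -45.14122951, -41.53521932,
       -37.92920914, -34.32319896, -30.71718877])) 0.054499843764662964
2788 x [57.8 58.6 67.6 76.5 77.4] y [-29.8  28.5] rect ((67.5997314453125, -0.5200099945068359), (59.5068244934082, 20.055706024169922), 89.92321014404297)
(array([269, 283, 281, 285, 284, 312, 280, 252, 277, 265]), array([57.55963489, 59.56571165, 61.57178841, 63.57786516, 65.58394192,
       67.59001868, 69.59609543, 71.60217219, 73.60824895, 75.61432571,
       77.62040246])) 0.054591330695762955
bed [-44.10344529  42.18169001] [-35.43265794  33.57983255]
```

>>> {"fn": "apply_moves", "kwargs": {"motion": [{"dx": 0, "dy": 0.002, "dz": 0.02, "turn": 0}, {"dx": 0, "dy": 0.002, "dz": 0.045, "turn": 0}, {"dx": 0, "dy": 0.002, "dz": 0.065, "turn": 0}, {"dx": 0, "dy": 0.002, "dz": 0.075, "turn": 0}, {"dx": 0, "dy": 0.002, "dz": 0.08, "turn": 0}, {"dx": 0, "dy": 0.002, "dz": 0.083, "turn": 0}, {"dx": 0, "dy": 0.002, "dz": 0.085, "turn": 0}, {"dx": 0, "dy": 0.002, "dz": 0.087, "turn": 0}, {"dx": 0, "dy": 0.002, "dz": 0.089, "turn": 0}, {"dx": 0, "dy": 0.002, "dz": 0.089, "turn": 0}]}}

```text
clock: 6.5
ee_pos: [0.6263, -0.2275, 0.0332]
orientation: [[0.184, -0.983, 0.002], [-0.983, -0.184, -0.001], [0.001, -0.002, -1.0]]
wrist_force: [0.6, 1.0, 4.1]
opening: 0.0556
grasp_force: 27.3
```

>>> {"fn": "apply_moves", "kwargs": {"motion": [{"dx": 0, "dy": 0, "dz": 0.0015, "turn": 0}, {"dx": 0, "dy": 0, "dz": 0.003, "turn": 0}, {"dx": 0, "dy": 0, "dz": 0.0045, "turn": 0}, {"dx": 0, "dy": 0, "dz": 0.006, "turn": 0}, {"dx": 0, "dy": 0, "dz": 0.0075, "turn": 0}, {"dx": 0, "dy": 0, "dz": 0.0075, "turn": 0}]}}

```text
clock: 7.1
ee_pos: [0.6261, -0.2278, 0.0248]
orientation: [[0.184, -0.983, 0.001], [-0.983, -0.184, -0.001], [0.001, -0.001, -1.0]]
wrist_force: [2.1, -0.5, 3.6]
opening: 0.055
grasp_force: 28.0
```

```bash
cat > tilt.py <<'E'
from h import *
import sys
s=status.observe();c=snap("wrist",sys.argv[1]);P=cloud(c);T=np.array(s["orientation"]);t=np.array(s["ee_pos"])
Q=(P-t)@T;k=(abs(Q[...,1])<.020)&(Q[...,0]>.0)&(Q[...,0]<.052)&(Q[...,2]<-.010)&(Q[...,2]>-.05)
x,z=Q[k][:,0],Q[k][:,2]
f=np.polyfit(x,z,1)
for _ in range(4):
    r=z-np.polyval(f,x);g=abs(r)<.003;f=np.polyfit(x[g],z[g],1)
print("tilt deg (tool +x end up)",-np.degrees(np.arctan(f[0])),"coat top z@x=0",f[1],"n",g.sum(),"xmax",np.percentile(x[g],99.5))
k2=(abs(Q[...,1])<.03)&(Q[...,0]>.035)&(Q[...,0]<.06)&(abs(Q[...,2]-np.polyval(f,Q[...,0]))<.004)
print("end x",np.percentile(Q[k2][:,0],[90,99]),"y",np.percentile(Q[k2][:,1],[1,99]))
p=np.polyfit(Q[k2][:,1],Q[k2][:,2]-np.polyval(f,Q[k2][:,0]),1);print("roll deg",np.degrees(p[0]))
print("clock",s["clock"],t.round(4),np.round(s["wrist_force"],1))
E
python3 tilt.py w3.png
```

```text
tilt deg (tool +x end up) 10.38824436656929 coat top z@x=0 -0.026074167347060112 n 11332 xmax 0.051864904986982555
end x [0.05160773 0.05268218] y [-0.02778018  0.02660152]
roll deg -0.16899645341430947
clock 7.1 [ 0.6261 -0.2278  0.0248] [ 2.1 -0.5  3.6]
```

>>> {"fn": "apply_moves", "kwargs": {"motion": [{"dx": 0, "dy": 0, "dz": 0.001, "turn": 0}, {"dx": 0, "dy": 0, "dz": 0.002, "turn": 0}, {"dx": 0, "dy": 0, "dz": 0.002, "turn": 0}, {"dx": 0, "dy": 0, "dz": -0.01, "turn": 0}, {"dx": 0, "dy": 0, "dz": -0.03, "turn": 0}, {"dx": 0, "dy": 0, "dz": -0.06, "turn": 0}, {"dx": 0, "dy": 0, "dz": -0.09, "turn": 0}, {"dx": 0, "dy": 0, "dz": -0.1, "turn": 0}, {"dx": 0, "dy": 0, "dz": -0.1, "turn": 0}]}}

```text
clock: 8.05
ee_pos: [0.6256, -0.2273, 0.1261]
orientation: [[0.183, -0.983, 0.001], [-0.983, -0.183, -0.0], [0.001, -0.001, -1.0]]
wrist_force: [-0.5, -0.1, -1.7]
opening: 0.055
grasp_force: 27.6
```

```bash
python3 tilt.py w4.png
```

```text
tilt deg (tool +x end up) 10.605310153389725 coat top z@x=0 -0.026096680658335442 n 11335 xmax 0.05184901767109454
end x [0.05166808 0.05273126] y [-0.02778056  0.02666278]
roll deg -0.16954394590996097
clock 8.05 [ 0.6256 -0.2273  0.1261] [-0.5 -0.1 -1.7]
```

>>> {"fn": "apply_moves", "kwargs": {"motion": [{"dx": 0.005, "dy": 0.004, "dz": 0, "turn": -0.1}, {"dx": 0.011, "dy": 0.008, "dz": 0, "turn": -0.22}, {"dx": 0.017, "dy": 0.012, "dz": 0, "turn": -0.34}, {"dx": 0.023, "dy": 0.016, "dz": 0, "turn": -0.46}, {"dx": 0.029, "dy": 0.021, "dz": 0, "turn": -0.58}, {"dx": 0.035, "dy": 0.025, "dz": 0, "turn": -0.7}, {"dx": 0.041, "dy": 0.029, "dz": 0, "turn": -0.82}, {"dx": 0.047, "dy": 0.034, "dz": 0, "turn": -0.94}, {"dx": 0.053, "dy": 0.038, "dz": 0, "turn": -1.06}, {"dx": 0.059, "dy": 0.042, "dz": 0, "turn": -1.18}, {"dx": 0.065, "dy": 0.046, "dz": 0, "turn": -1.3}, {"dx": 0.071, "dy": 0.051, "dz": 0, "turn": -1.42}, {"dx": 0.077, "dy": 0.055, "dz": 0, "turn": -1.53}, {"dx": 0.0784, "dy": 0.0558, "dz": 0, "turn": -1.572}, {"dx": 0.0784, "dy": 0.0558, "dz": 0, "turn": -1.572}, {"dx": 0.0784, "dy": 0.0558, "dz": 0, "turn": -1.572}]}}

```text
clock: 9.7
ee_pos: [0.5839, -0.3138, 0.123]
orientation: [[0.983, 0.183, -0.003], [0.183, -0.983, 0.002], [-0.002, -0.003, -1.0]]
wrist_force: [0.6, -0.4, -1.4]
opening: 0.055
grasp_force: 27.6
```

```bash
python3 tilt.py w5.png
python3 - <<'E'
from h import *
s=status.observe();c=snap("wrist");P=cloud(c);T=np.array(s["orientation"]);t=np.array(s["ee_pos"])
print(t,T.round(3)[:2,:2].tolist())
Q=(P-t)@T
m=(P[...,2]>.050)&(P[...,2]<.060)
k=m&(Q[...,0]>.03)&(Q[...,0]<.08)&(abs(Q[...,1])<.04)
X=(Q[k][:,:2]*1000).astype(np.float32);print(len(X))
if len(X)>50: print("jaw lip in tool",np.percentile(X[:,0],[1,99]),np.percentile(X[:,1],[1,99]),cv2.minAreaRect(X))
E
```

```text
tilt deg (tool +x end up) 10.745690506048843 coat top z@x=0 -0.025809632731130655 n 11094 xmax 0.051789012797281535
end x [0.05309223 0.05431713] y [-0.02897404  0.02542118]
roll deg -0.12857614785909208
clock 9.7 [ 0.5839 -0.3138  0.123 ] [ 0.6 -0.4 -1.4]
[ 0.58421384 -0.31385298  0.12337726] [[0.983, 0.184], [0.184, -0.983]]
2471
jaw lip in tool [46.88062057 66.03809052] [-28.90343456  29.54400196] ((56.36201477050781, 0.241058349609375), (19.396156311035156, 59.90019607543945), 0.002183767268434167)
```

View pics/w5.png

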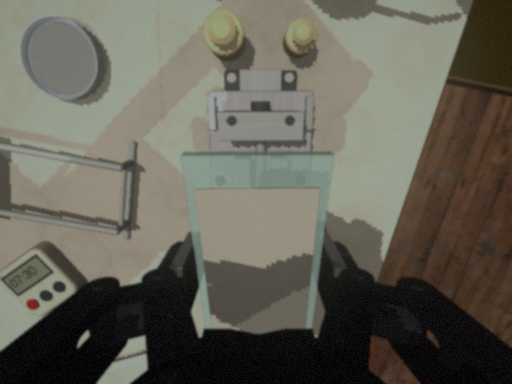

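The picture shows the plate held squarely in line with the jaw (jaw lip at about x 218–304, plate end at 183–332), tilted far end up. I'll lower it to just above the bed, in front of the lip.

>>> {"fn": "apply_moves", "kwargs": {"motion": [{"dx": 0, "dy": 0.0005, "dz": 0.015, "turn": 0}, {"dx": 0, "dy": 0.0005, "dz": 0.035, "turn": 0}, {"dx": 0, "dy": 0.0005, "dz": 0.055, "turn": 0}, {"dx": 0, "dy": 0.0005, "dz": 0.07, "turn": 0}, {"dx": 0, "dy": 0.0005, "dz": 0.077, "turn": 0}, {"dx": 0, "dy": 0.0005, "dz": 0.08, "turn": 0}, {"dx": 0, "dy": 0.0005, "dz": 0.08, "turn": 0}, {"dx": 0, "dy": 0.0005, "dz": 0.08, "turn": 0}]}}

```text
clock: 10.6
ee_pos: [0.5857, -0.3155, 0.0456]
orientation: [[0.983, 0.185, 0.001], [0.185, -0.983, -0.001], [0.001, 0.001, -1.0]]
wrist_force: [-0.0, -0.1, -1.5]
opening: 0.0552
grasp_force: 27.6
```

```bash
python3 - <<'E'
from h import *
s=status.observe();t=np.array(s["ee_pos"])
print(t,np.round(s["orientation"],4).tolist(),s["wrist_force"])
a=np.array([np.cos(np.radians(10.6)),np.sin(np.radians(10.6))]);l=np.array([-a[1],a[0]]);r=t[:2]-[.5732,-.3163];print(r@a,r@l)
E
python3 tilt.py w6.png
```

```text
[ 0.58571947 -0.3155251   0.04555323] [[0.9828, 0.1847, 0.0012], [0.1847, -0.9828, -0.0007], [0.0011, 0.0009, -1.0]] [-0.02287558 -0.06092892 -1.53585699]
0.012448372030710014 -0.001541297718729562
tilt deg (tool +x end up) 10.699700258247175 coat top z@x=0 -0.02584590527112304 n 11121 xmax 0.051791950493918784
end x [0.0530399  0.05429576] y [-0.02892606  0.02542062]
roll deg -0.10497457322757422
clock 10.6 [ 0.5857 -0.3155  0.0456] [-0.  -0.1 -1.5]
```

>>> {"fn": "apply_moves", "kwargs": {"motion": [{"dx": 0, "dy": 0, "dz": 0.004, "turn": 0}, {"dx": 0, "dy": 0, "dz": 0.008, "turn": 0}, {"dx": 0, "dy": 0, "dz": 0.01, "turn": 0}, {"dx": 0, "dy": 0, "dz": 0.011, "turn": 0}, {"dx": 0, "dy": 0, "dz": 0.0115, "turn": 0}, {"dx": 0, "dy": 0, "dz": 0.0115, "turn": 0}]}}

```text
clock: 11.25
ee_pos: [0.5852, -0.315, 0.0335]
orientation: [[0.983, 0.185, 0.0], [0.185, -0.983, 0.0], [0.0, -0.0, -1.0]]
wrist_force: [-1.1, 1.0, 1.8]
opening: 0.0551
grasp_force: 27.8
```

>>> {"fn": "apply_moves", "kwargs": {"motion": [{"dx": 0, "dy": 0, "dz": 0.0005, "turn": 0}, {"dx": 0, "dy": 0, "dz": 0.001, "turn": 0}, {"dx": 0, "dy": 0, "dz": 0.001, "turn": 0}]}}

```text
clock: 11.55
ee_pos: [0.5854, -0.3151, 0.0326]
orientation: [[0.983, 0.185, 0.001], [0.185, -0.983, -0.0], [0.001, 0.0, -1.0]]
wrist_force: [1.1, 2.6, 3.9]
opening: 0.0554
grasp_force: 27.9
```

>>> {"fn": "apply_moves", "kwargs": {"motion": [{"dx": 0, "dy": 0, "dz": -0.0016, "turn": 0}, {"dx": 0, "dy": 0, "dz": -0.0016, "turn": 0}, {"dx": -0.002, "dy": 0, "dz": -0.0016, "turn": 0}, {"dx": -0.004, "dy": 0, "dz": -0.0016, "turn": 0}, {"dx": -0.005, "dy": 0, "dz": -0.0016, "turn": 0}, {"dx": -0.006, "dy": 0, "dz": -0.0016, "turn": 0}, {"dx": -0.006, "dy": 0, "dz": -0.0016, "turn": 0}]}}

```text
clock: 12.25
ee_pos: [0.579, -0.3164, 0.0338]
orientation: [[0.983, 0.185, -0.0], [0.185, -0.983, 0.0], [-0.0, -0.0, -1.0]]
wrist_force: [0.8, -0.4, 0.5]
opening: 0.0554
grasp_force: 27.7
```

```bash
python3 tilt.py w7.png
```

```text
tilt deg (tool +x end up) 9.711302542877172 coat top z@x=0 -0.02585968862867268 n 11119 xmax 0.05182186956918541
end x [0.05318664 0.05448832] y [-0.02888024  0.02549396]
roll deg -0.10223535376462999
clock 12.25 [ 0.579  -0.3164  0.0338] [ 0.8 -0.4  0.5]
```

>>> {"fn": "apply_moves", "kwargs": {"motion": [{"dx": -0.001, "dy": 0, "dz": 0, "turn": 0}, {"dx": -0.002, "dy": 0, "dz": 0, "turn": 0}, {"dx": -0.003, "dy": 0, "dz": 0, "turn": 0}, {"dx": -0.0035, "dy": 0, "dz": 0, "turn": 0}, {"dx": -0.0035, "dy": 0, "dz": 0, "turn": 0}]}}

```text
clock: 12.8
ee_pos: [0.5756, -0.3168, 0.0339]
orientation: [[0.983, 0.185, -0.0], [0.185, -0.983, 0.0], [-0.0, -0.0, -1.0]]
wrist_force: [0.9, -0.6, 0.3]
opening: 0.0553
grasp_force: 27.7
```

>>> {"fn": "apply_moves", "kwargs": {"motion": [{"dx": -0.0005, "dy": 0, "dz": 0, "turn": 0}, {"dx": -0.001, "dy": 0, "dz": 0, "turn": 0}, {"dx": -0.001, "dy": 0, "dz": 0, "turn": 0}]}}

```text
clock: 13.1
ee_pos: [0.5747, -0.317, 0.0339]
orientation: [[0.983, 0.185, -0.0], [0.185, -0.983, 0.0], [-0.0, -0.0, -1.0]]
wrist_force: [1.3, 0.3, 0.4]
opening: 0.0548
grasp_force: 27.7
```

>>> {"fn": "apply_moves", "kwargs": {"motion": [{"dx": -0.0005, "dy": 0, "dz": 0, "turn": 0}, {"dx": -0.001, "dy": 0, "dz": 0, "turn": 0}, {"dx": -0.001, "dy": 0, "dz": 0, "turn": 0}]}}

```text
clock: 13.4
ee_pos: [0.5737, -0.3172, 0.0339]
orientation: [[0.983, 0.185, -0.0], [0.185, -0.983, 0.0], [-0.0, -0.0, -1.0]]
wrist_force: [0.3, 0.1, 0.5]
opening: 0.0553
grasp_force: 27.7
```

Not yet at the stop; continue feeling.

>>> {"fn": "apply_moves", "kwargs": {"motion": [{"dx": -0.0005, "dy": 0, "dz": 0, "turn": 0}, {"dx": -0.001, "dy": 0, "dz": 0, "turn": 0}, {"dx": -0.001, "dy": 0, "dz": 0, "turn": 0}]}}

```text
clock: 13.7
ee_pos: [0.5728, -0.3174, 0.0339]
orientation: [[0.983, 0.185, 0.0], [0.185, -0.983, 0.0], [0.0, -0.0, -1.0]]
wrist_force: [1.6, 0.4, -0.0]
opening: 0.0551
grasp_force: 27.7
```

>>> {"fn": "apply_moves", "kwargs": {"motion": [{"dx": -0.0005, "dy": 0, "dz": 0, "turn": 0}, {"dx": -0.001, "dy": 0, "dz": 0, "turn": 0}, {"dx": -0.001, "dy": 0, "dz": 0, "turn": 0}]}}

```text
clock: 14.0
ee_pos: [0.5727, -0.3175, 0.0342]
orientation: [[0.983, 0.184, 0.002], [0.184, -0.983, -0.0], [0.002, 0.0, -1.0]]
wrist_force: [5.5, 2.0, -0.3]
opening: 0.0554
grasp_force: 27.7
```

>>> {"fn": "apply_moves", "kwargs": {"motion": [{"dx": 0, "dy": 0, "dz": 0.001, "turn": 0}, {"dx": 0, "dy": 0, "dz": 0.002, "turn": 0}, {"dx": 0, "dy": 0, "dz": 0.003, "turn": 0}, {"dx": 0, "dy": 0, "dz": 0.004, "turn": 0}, {"dx": 0, "dy": 0, "dz": 0.005, "turn": 0}, {"dx": 0, "dy": 0, "dz": 0.005, "turn": 0}]}}

```text
clock: 14.6
ee_pos: [0.5732, -0.3178, 0.0297]
orientation: [[0.983, 0.185, 0.002], [0.185, -0.983, -0.001], [0.002, 0.001, -1.0]]
wrist_force: [5.6, 2.3, 4.7]
opening: 0.0553
grasp_force: 27.8
```

```bash
python3 tilt.py w8.png
```

```text
tilt deg (tool +x end up) 5.527116541355989 coat top z@x=0 -0.02593441169236585 n 11079 xmax 0.051690436625429576
end x [0.05393659 0.05527122] y [-0.0287002   0.02572404]
roll deg -0.07130274745468022
clock 14.6 [ 0.5732 -0.3178  0.0297] [5.6 2.3 4.7]
```

>>> {"fn": "apply_moves", "kwargs": {"motion": [{"dx": 0, "dy": 0, "dz": 0.001, "turn": 0}, {"dx": 0, "dy": 0, "dz": 0.002, "turn": 0}, {"dx": 0, "dy": 0, "dz": 0.003, "turn": 0}, {"dx": 0, "dy": 0, "dz": 0.004, "turn": 0}, {"dx": 0, "dy": 0, "dz": 0.004, "turn": 0}]}}

```text
clock: 15.15
ee_pos: [0.5733, -0.318, 0.0257]
orientation: [[0.983, 0.185, 0.002], [0.185, -0.983, -0.001], [0.002, 0.001, -1.0]]
wrist_force: [4.8, 2.3, 4.0]
opening: 0.0552
grasp_force: 27.8
```

```bash
python3 tilt.py w9.png
```

```text
tilt deg (tool +x end up) 1.5456472636888157 coat top z@x=0 -0.026023217305588802 n 11105 xmax 0.051762983549198685
end x [0.0558257  0.05973886] y [-0.02864709  0.0260139 ]
roll deg 0.04311873083791065
clock 15.15 [ 0.5733 -0.318   0.0257] [4.8 2.3 4. ]
```

>>> {"fn": "apply_moves", "kwargs": {"motion": [{"dx": 0, "dy": 0, "dz": 0.0007, "turn": 0}, {"dx": 0, "dy": 0, "dz": 0.0014, "turn": 0}, {"dx": 0, "dy": 0, "dz": 0.0014, "turn": 0}]}}

```text
clock: 15.5
ee_pos: [0.5732, -0.318, 0.0243]
orientation: [[0.983, 0.185, 0.002], [0.185, -0.983, -0.001], [0.002, 0.001, -1.0]]
wrist_force: [5.0, 2.2, 4.6]
opening: 0.0552
grasp_force: 27.8
```

```bash
python3 tilt.py w10.png
```

```text
tilt deg (tool +x end up) 0.15027136320449705 coat top z@x=0 -0.02609102221414117 n 11087 xmax 0.051726486147044344
end x [0.05561995 0.0598013 ] y [-0.02868938  0.0259485 ]
roll deg 0.06537628983115545
clock 15.5 [ 0.5732 -0.318   0.0243] [5.  2.2 4.6]
```

Level. Release and rise.

>>> {"fn": "apply_moves", "kwargs": {"motion": [{"dx": 0, "dy": 0, "dz": 0, "turn": 0}, {"dx": 0, "dy": 0, "dz": 0, "turn": 0}, {"dx": 0, "dy": 0, "dz": 0, "turn": 0}, {"dx": 0, "dy": 0, "dz": 0, "turn": 0}], "grip": 0.76}}

```text
clock: 15.95
ee_pos: [0.5712, -0.3175, 0.0231]
orientation: [[0.983, 0.185, -0.001], [0.185, -0.983, 0.001], [-0.001, -0.001, -1.0]]
wrist_force: [-0.4, 0.3, -0.3]
opening: 0.0649
grasp_force: 0.0
```

>>> {"fn": "apply_moves", "kwargs": {"motion": [{"dx": 0, "dy": 0, "dz": -0.005, "turn": 0}, {"dx": 0, "dy": 0, "dz": -0.015, "turn": 0}, {"dx": 0, "dy": 0, "dz": -0.03, "turn": 0}, {"dx": 0, "dy": 0, "dz": -0.06, "turn": 0}, {"dx": 0, "dy": 0, "dz": -0.1, "turn": 0}, {"dx": 0, "dy": 0, "dz": -0.125, "turn": 0}, {"dx": 0, "dy": 0, "dz": -0.125, "turn": 0}, {"dx": 0, "dy": 0, "dz": -0.125, "turn": 0}]}}

```text
clock: 16.75
ee_pos: [0.5724, -0.3179, 0.1503]
orientation: [[0.983, 0.185, 0.002], [0.185, -0.983, -0.002], [0.002, 0.002, -1.0]]
wrist_force: [-0.5, 0.4, -0.3]
opening: 0.0652
grasp_force: 0.0
```

Run:
```python
from h import *
s=status.observe();t=np.array(s["ee_pos"]);T=np.array(s["orientation"]);print(t,s["qpos"].__class__,np.round(s["qpos"],2),s["clock"])
c=snap("wrist","w11.png");P=cloud(c)
a=np.array([np.cos(np.radians(10.6)),np.sin(np.radians(10.6))]);l=np.array([-a[1],a[0]]);R=P[...,:2]-[.5732,-.3163];X=np.stack([R@a,R@l],-1)*1000;z=P[...,2]*1000
k=(abs(X[...,0])<60)&(abs(X[...,1])<15)
for x in range(-75,85,5):
    q=k&(abs(X[...,0]-x)<2.5)
    if q.sum(): print(x,np.percentile(z[q],[10,50,90]).round(1),q.sum(),end="; ")
m=(z>57)&(z<68)&(X[...,0]<-75)&(X[...,0]>-150)&(abs(X[...,1])<45)
if m.sum()>20:
  print("\nwing",m.sum(),cv2.minAreaRect((P[m][:,:2]*1000).astype(np.float32)))
```

```text
[ 0.57238363 -0.31794642  0.15031517] <class 'numpy.ndarray'> [-0.61  0.51  1.47  0.    1.15  0.77] 16.75
-60 [54.1 55.1 56.1] 93; -55 [53.8 54.6 55.5] 176; -50 [46.3 53.6 55.2] 303; -45 [45.9 46.7 47.5] 167; -40 [46.7 48.  49. ] 148; -35 [47.5 48.3 49. ] 176; -30 [47.4 48.3 49. ] 176; -25 [47.2 48.2 49.1] 173; -20 [47.5 48.2 48.8] 196; -15 [47.2 48.2 49.1] 178; -10 [47.4 48.3 49. ] 198; -5 [47.3 48.2 49.2] 186; 0 [47.4 48.2 48.8] 205; 5 [47.3 48.  48.9] 190; 10 [224.4 232.6 239.2] 5889; 15 [ 47.5  48.7 240.8] 355; 20 [ 48.6 245.3 247.8] 1573; 25 [47.3 48.2 49.1] 214; 30 [47.3 48.2 49. ] 217; 35 [47.3 48.2 49. ] 213; 40 [47.3 48.1 49. ] 220; 45 [45.8 46.6 47.4] 219; 50 [45.7 46.5 47.3] 254; 55 [22.2 46.4 47.4] 186; 60 [53.3 54.4 55.3] 151; 
wing 640 ((464.41259765625, -336.9517517089844), (11.26140308380127, 49.778961181640625), 3.434852361679077)
```

View pics/w11.png

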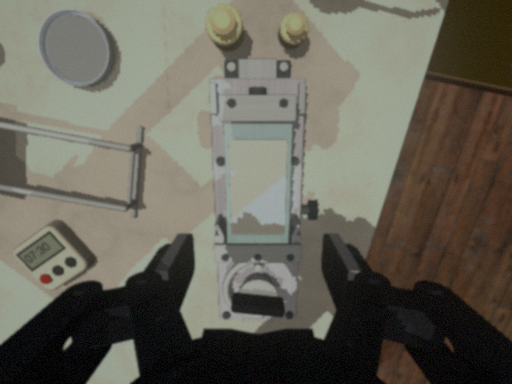

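The picture shows the plate flat on the bed, its near end under the fixed lip (y≈245) and its far end just short of the jaw (y≈122). The wing is at about (257,303). Next, over the wing.

>>> {"fn": "apply_moves", "kwargs": {"motion": [{"dx": -0.007, "dy": 0, "dz": 0, "turn": -0.1}, {"dx": -0.016, "dy": 0, "dz": 0, "turn": -0.21}, {"dx": -0.025, "dy": 0, "dz": 0, "turn": -0.32}, {"dx": -0.034, "dy": 0, "dz": 0, "turn": -0.43}, {"dx": -0.043, "dy": 0, "dz": 0, "turn": -0.54}, {"dx": -0.052, "dy": 0, "dz": 0, "turn": -0.65}, {"dx": -0.061, "dy": 0, "dz": 0, "turn": -0.76}, {"dx": -0.07, "dy": 0, "dz": 0, "turn": -0.87}, {"dx": -0.079, "dy": 0, "dz": 0, "turn": -0.98}, {"dx": -0.088, "dy": 0, "dz": 0, "turn": -1.09}, {"dx": -0.096, "dy": 0, "dz": 0, "turn": -1.2}, {"dx": -0.103, "dy": -0.001, "dz": 0, "turn": -1.31}, {"dx": -0.108, "dy": -0.001, "dz": 0, "turn": -1.4}, {"dx": -0.1105, "dy": -0.0014, "dz": 0, "turn": -1.449}, {"dx": -0.1105, "dy": -0.0014, "dz": 0, "turn": -1.449}, {"dx": -0.1105, "dy": -0.0014, "dz": 0, "turn": -1.449}], "grip": 0.4}}

```text
clock: 18.4
ee_pos: [0.4625, -0.3362, 0.1476]
orientation: [[-0.062, 0.998, -0.001], [0.998, 0.062, 0.001], [0.001, -0.001, -1.0]]
wrist_force: [-0.2, 0.1, 0.2]
opening: 0.0339
grasp_force: 0.0
```

Run:
```python
from h import *
s=status.observe();t=np.array(s["ee_pos"]);T=np.array(s["orientation"]);print(t,T.round(3)[:2,:2].tolist(),np.round(s["qpos"],2),s["opening"])
c=snap("wrist","w12.png");P=cloud(c);Q=(P-t)@T*1000;z=P[...,2]*1000
m=(z>59)&(z<68)&(abs(Q[...,0])<40)&(abs(Q[...,1])<30)
X=Q[m][:,:2].astype(np.float32);print("wing in tool",len(X),cv2.minAreaRect(X) if len(X)>5 else 0,np.percentile(X,[2,50,98],axis=0) if len(X) else 0)
# plate profile from this view and previous
R=P[...,:2]-[.5732,-.3163];a=np.array([np.cos(np.radians(10.6)),np.sin(np.radians(10.6))]);l=np.array([-a[1],a[0]]);A=R@a*1000;L=R@l*1000
k=abs(L)<15
for lo,hi,n in((47.3,49.5,"coat"),(53,58,"lips"),(45,47.3,"glass")):
    q=k&(z>lo)&(z<hi)&(abs(A)<75); 
    if q.sum()>20: print(n,np.histogram(A[q],bins=np.arange(-70,76,2))[0])
```

```text
[ 0.46248989 -0.33615176  0.14760313] [[-0.062, 0.998], [0.998, 0.062]] [-0.75  0.41  1.67  0.    1.07 -0.81] 0.033873339348704956
wing in tool 732 ((-0.4172325134277344, 1.0635313987731934), (48.92945861816406, 9.907139778137207), 0.27274107933044434) [[-23.27322849  -3.91667454]
 [  0.8643795    0.98139608]
 [ 23.04452187   5.86735506]]
coat [ 0 18  0  0  0  0  0  0  0  0  0  4 15  8 54 72 69 69 63 73 76 77 73 68
 79 72 67 74 69 73 61 75 75 69 72 68 73 70 71 81 72 76 74 69 70 77 65 76
 71 76 76 67 78 77 72 69 12  8  7 12  3 12  0  0  0  0  0  0  0  0  0  0]
lips [ 0 42 83 90 80 85 82 84 86 86 41  0  0  0  0  0  0  0  0  0  0  0  0  0
  0  0  0  0  0  0  0  0  0  0  0  0  0  0  0  0  0  0  0  0  0  0  0  0
  0  0  0  0  0  0  0  0  0  0  0  0  0  0  0 73 89 86 90 83 89 86 85 89]
glass [ 0 12  0  0  0  0  0  0  0  0  0 44 64 73 39 10 12 10 12  6  8  8  8  5
  7  5 10  8 12  7 15  8  8 14 11 12 12  9 10  2  8  5  6 10 14  8 11 12
  7  9  9  9  8 13  9  9 36 76 75 79 72 70 50  0  0  0  0  0  0  0  0  0]
```

>>> {"fn": "apply_moves", "kwargs": {"motion": [{"dx": 0, "dy": 0.0005, "dz": 0.02, "turn": 0}, {"dx": 0, "dy": 0.0005, "dz": 0.045, "turn": 0}, {"dx": 0, "dy": 0.0005, "dz": 0.065, "turn": 0}, {"dx": 0, "dy": 0.0005, "dz": 0.08, "turn": 0}, {"dx": 0, "dy": 0.0005, "dz": 0.09, "turn": 0}, {"dx": 0, "dy": 0.0005, "dz": 0.098, "turn": 0}, {"dx": 0, "dy": 0.0005, "dz": 0.1, "turn": 0}, {"dx": 0, "dy": 0.0005, "dz": 0.1, "turn": 0}, {"dx": 0, "dy": 0.0005, "dz": 0.1, "turn": 0}]}}

```text
clock: 19.35
ee_pos: [0.4639, -0.337, 0.0491]
orientation: [[-0.064, 0.998, 0.001], [0.998, 0.064, -0.001], [-0.001, 0.001, -1.0]]
wrist_force: [0.7, 0.3, 0.7]
opening: 0.0343
grasp_force: 0.0
```

>>> {"fn": "apply_moves", "kwargs": {"motion": [{"dx": 0, "dy": 0, "dz": 0.002, "turn": 0}, {"dx": 0, "dy": 0, "dz": 0.003, "turn": 0}, {"dx": 0, "dy": 0, "dz": 0.003, "turn": 0}]}}

```text
clock: 19.65
ee_pos: [0.4635, -0.3366, 0.0456]
orientation: [[-0.064, 0.998, 0.0], [0.998, 0.064, 0.0], [-0.0, 0.0, -1.0]]
wrist_force: [1.5, 0.1, 0.1]
opening: 0.0339
grasp_force: 0.0
```

>>> {"fn": "apply_moves", "kwargs": {"motion": [{"dx": 0, "dy": 0, "dz": 0, "turn": 0}, {"dx": 0, "dy": 0, "dz": 0, "turn": 0}, {"dx": 0, "dy": 0, "dz": 0, "turn": 0}, {"dx": 0, "dy": 0, "dz": 0, "turn": 0}, {"dx": 0, "dy": 0, "dz": 0, "turn": 0}, {"dx": 0, "dy": 0, "dz": 0, "turn": 0}], "grip": 0.02, "newtons": 50}}

```text
clock: 20.25
ee_pos: [0.4636, -0.3366, 0.0457]
orientation: [[-0.064, 0.998, 0.0], [0.998, 0.064, -0.0], [-0.0, 0.0, -1.0]]
wrist_force: [-0.2, 1.2, 5.3]
opening: 0.0084
grasp_force: 50.3
```

>>> {"fn": "apply_moves", "kwargs": {"motion": [{"dx": 0, "dy": 0, "dz": 0, "turn": 0.08}, {"dx": 0, "dy": 0, "dz": 0, "turn": 0.16}, {"dx": 0, "dy": 0, "dz": 0, "turn": 0.24}, {"dx": 0, "dy": 0, "dz": 0, "turn": 0.32}, {"dx": 0, "dy": 0, "dz": 0, "turn": 0.4}, {"dx": 0, "dy": 0, "dz": 0, "turn": 0.48}, {"dx": 0, "dy": 0, "dz": 0, "turn": 0.56}, {"dx": 0, "dy": 0, "dz": 0, "turn": 0.64}, {"dx": 0, "dy": 0, "dz": 0, "turn": 0.72}, {"dx": 0, "dy": 0, "dz": 0, "turn": 0.8}]}}

```text
clock: 21.25
ee_pos: [0.4649, -0.3371, 0.0457]
orientation: [[0.674, 0.739, 0.002], [0.739, -0.674, -0.001], [0.001, 0.003, -1.0]]
wrist_force: [4.0, 0.5, 0.8]
opening: 0.0086
grasp_force: 49.9
```

>>> {"fn": "apply_moves", "kwargs": {"motion": [{"dx": 0, "dy": 0, "dz": 0, "turn": 0.1}, {"dx": 0, "dy": 0, "dz": 0, "turn": 0.2}, {"dx": 0, "dy": 0, "dz": 0, "turn": 0.3}, {"dx": 0, "dy": 0, "dz": 0, "turn": 0.4}, {"dx": 0, "dy": 0, "dz": 0, "turn": 0.5}, {"dx": 0, "dy": 0, "dz": 0, "turn": 0.6}, {"dx": 0, "dy": 0, "dz": 0, "turn": 0.7}, {"dx": 0, "dy": 0, "dz": 0, "turn": 0.8}, {"dx": 0, "dy": 0, "dz": 0, "turn": 0.9}, {"dx": 0, "dy": 0, "dz": 0, "turn": 1.0}, {"dx": 0, "dy": 0, "dz": 0, "turn": 1.1}, {"dx": 0, "dy": 0, "dz": 0, "turn": 1.2}]}}

```text
clock: 22.45
ee_pos: [0.4654, -0.339, 0.0457]
orientation: [[0.933, -0.36, 0.003], [-0.36, -0.933, -0.004], [0.005, 0.003, -1.0]]
wrist_force: [3.4, -5.1, -3.2]
opening: 0.0085
grasp_force: 49.4
```

```bash
python3 -c "
from h import *
s=status.observe();print(s['moment'],s['wrist_force'],s['qpos'],s['grasp_force'])"
```

```text
[-0.74755959 -0.40495581  0.16915799] [ 3.44422757 -5.09298241 -3.22246157] [-7.49046601e-01  5.46441698e-01  1.74400955e+00 -9.01512791e-04
  8.45947934e-01  1.19094618e+00] 49.39324915409088
```

>>> {"fn": "apply_moves", "kwargs": {"motion": [{"dx": 0, "dy": 0, "dz": 0, "turn": 0.08}, {"dx": 0, "dy": 0, "dz": 0, "turn": 0.16}, {"dx": 0, "dy": 0, "dz": 0, "turn": 0.24}, {"dx": 0, "dy": 0, "dz": 0, "turn": 0.32}, {"dx": 0, "dy": 0, "dz": 0, "turn": 0.4}, {"dx": 0, "dy": 0, "dz": 0, "turn": 0.48}, {"dx": 0, "dy": 0, "dz": 0, "turn": 0.56}, {"dx": 0, "dy": 0, "dz": 0, "turn": 0.64}, {"dx": 0, "dy": 0, "dz": 0, "turn": 0.72}, {"dx": 0, "dy": 0, "dz": 0, "turn": 0.8}, {"dx": 0, "dy": 0, "dz": 0, "turn": 0.86}, {"dx": 0, "dy": 0, "dz": 0, "turn": 0.92}, {"dx": 0, "dy": 0, "dz": 0, "turn": 0.96}, {"dx": 0, "dy": 0, "dz": 0, "turn": 0.96}]}}

```text
clock: 23.85
ee_pos: [0.4642, -0.34, 0.0458]
orientation: [[0.243, -0.97, 0.002], [-0.97, -0.243, -0.005], [0.006, -0.0, -1.0]]
wrist_force: [-1.8, -9.7, -2.3]
opening: 0.009
grasp_force: 49.5
```

```bash
python3 -c "
from h import *
s=status.observe();print(s['moment'],s['wrist_force'],s['qpos'],s['grasp_force'])"
```

```text
[-1.3864153   0.31260882 -0.02664211] [-1.81606283 -9.65972976 -2.31753093] [-0.75033755  0.54631168  1.74416758 -0.00377251  0.84625335  2.14813466] 49.48522925376892
```

>>> {"fn": "apply_moves", "kwargs": {"motion": [{"dx": 0, "dy": 0, "dz": 0, "turn": 0.03}, {"dx": 0, "dy": 0, "dz": 0, "turn": 0.06}, {"dx": 0, "dy": 0, "dz": 0, "turn": 0.08}, {"dx": 0, "dy": 0, "dz": 0, "turn": 0.08}]}}

```text
clock: 24.25
ee_pos: [0.4641, -0.34, 0.0458]
orientation: [[0.167, -0.986, 0.001], [-0.986, -0.167, -0.006], [0.006, -0.0, -1.0]]
wrist_force: [-0.6, -9.2, -2.0]
opening: 0.0084
grasp_force: 50.4
```

```bash
python3 -c "
from h import *
s=status.observe();print(s['moment'],s['joint_efforts'],s['qpos'],s['grasp_force'])"
```

```text
[-1.44053071  0.32656904  0.64429695] [  4.21025991 -55.35483599 -15.39957941   2.53096528   1.66719362
   0.82715331] [-0.75024693  0.5462999   1.74424995 -0.00433517  0.84631192  2.22660347] 50.41583597660065
```

>>> {"fn": "apply_moves", "kwargs": {"motion": [{"dx": 0, "dy": 0, "dz": 0, "turn": 0}, {"dx": 0, "dy": 0, "dz": 0, "turn": 0}, {"dx": 0, "dy": 0, "dz": 0, "turn": 0}, {"dx": 0, "dy": 0, "dz": 0, "turn": 0}, {"dx": 0, "dy": 0, "dz": 0, "turn": 0}, {"dx": 0, "dy": 0, "dz": -0.01, "turn": 0}, {"dx": 0, "dy": 0, "dz": -0.03, "turn": 0}, {"dx": 0, "dy": 0, "dz": -0.06, "turn": 0}, {"dx": 0, "dy": 0, "dz": -0.1, "turn": 0}, {"dx": 0, "dy": 0, "dz": -0.13, "turn": 0}, {"dx": 0, "dy": 0, "dz": -0.13, "turn": 0}, {"dx": 0, "dy": 0, "dz": -0.13, "turn": 0}], "grip": 0.4}}

```text
clock: 25.45
ee_pos: [0.4639, -0.3369, 0.1768]
orientation: [[0.165, -0.986, 0.002], [-0.986, -0.165, -0.002], [0.002, -0.002, -1.0]]
wrist_force: [-0.5, 0.0, -0.9]
opening: 0.0342
grasp_force: 0.0
```

Run:
```python
from h import *
s=status.observe();t=np.array(s["ee_pos"]);T=np.array(s["orientation"])
c=snap("wrist","w13.png");P=cloud(c);z=P[...,2]*1000
R=P[...,:2]-[.5732,-.3163];a=np.array([np.cos(np.radians(10.6)),np.sin(np.radians(10.6))]);l=np.array([-a[1],a[0]]);A=R@a*1000;L=R@l*1000
m=(z>59)&(z<68)&(abs(A+112)<35)&(abs(L)<35);print("wing in clamp",m.sum(),cv2.minAreaRect(np.c_[A[m],L[m]].astype(np.float32)))
snap("scene","s13.png");u=snap("top","t13.png");P=cloud(u);z=P[...,2]*1000;R=P[...,:2]-[.5732,-.3163];A=R@a*1000;L=R@l*1000
k=abs(L)<15
for lo,hi,n in((44.5,51,"plate"),(52,58,"lips")):
    q=k&(z>lo)&(z<hi)&(abs(A)<90);print(n,np.histogram(A[q],bins=np.arange(-70,91,4))[0])
A_=cv2.imread("pics/w13.png");B=cv2.imread("pics/t13.png")[130:290,150:363]
cv2.imwrite("pics/c13.png",np.hstack([cv2.resize(A_,(400,300)),cv2.resize(B,(400,300))]))
```

```text
wing in clamp 569 ((-111.4065933227539, -1.0593738555908203), (9.900979995727539, 49.07167434692383), 0.4162239730358124)
plate [ 0  0  0  0  0  1  3  8  9 11 12 15 13 20 18 20 21 20 20 20 22 15 22 20
 21 20 24 22 21 21  2  0  1  2  0  0  0  0  0  0]
lips [ 0  0  0  0  0  0  0  2  0  0  3  0  2  1  1  2  1  2  1  1  1  4  2  1
  2  0  0  1  1  8 18 23 18 20 16  0  0  0  0  0]
```

View pics/c13.png

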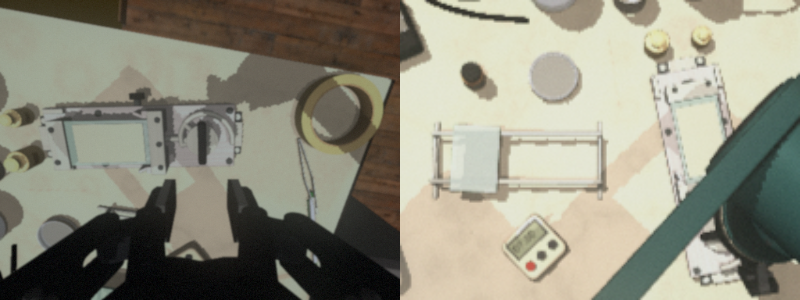

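The left half shows the wing lying square across the clamp (200,145) and the jaw closed onto the plate (65,145). The right half shows the short plate and bystanders where they were. The torque rise (0.64 N m) at the end of the turn fits the cam being at its hard stop.

```bash
python3 -c "
from bench import env
print(env.close_job())"
```

```text
the job is handed in; nothing more can be done
None
```

The long plate lies flat and coating up on the clamp's bed, one end home against the stop, the cam turned its full half turn and the jaw closed on the other end; job handed in at about 26 s, with no verdict returned.

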